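# Move a hanger over the end stop onto the sprung rail

### The arm

A 6-joint arm with a two-finger parallel gripper is mounted at the origin on a cart in front of the work surface, level with it; the furniture and walls round the work are solid. World frame = base frame: x ahead of the robot, y to its left, z up, the work surface at z = 0. Lengths are in m, angles in degrees, forces in N, time in s.
With the tool pointing down it reaches from about 0.4 to 0.825 m from the base axis. Payload 7 kg.
Tool frame: the origin (TCP) lies between the finger pads; the fingertips stand 19 mm ahead of it and the grasp point (between the pads) is the TCP (r.finger_overhang is the distance from the TCP to the fingertips, in m); z points along the fingers, y is the direction in which the jaws open and shut (so a half turn about z gives the same grasp; the last joint's range is limited). The gripper opens to 88 mm and grips with 3 to 60 N. Pads are 19 mm wide; open, the fingers measure 130 mm over their backs; the gripper's body (78 mm by 193 mm) begins 47 mm behind the grasp point.
Start: joints at [-47.091, 20.546, 0.682, 0, -70.136, -16.507], TCP at [0.3, -0.605, 0.246] pointing down, gripper open.
Joint ranges: [-176.03, 176.03], [-82.01, 121.73], [-58.28, 71.71], [-173.87, 95.51], [-174.79, -0.11], [-173.66, 173.66]. Speed limits (degrees/s): [136.94, 136.94, 172.46, 180, 180, 180].

### API

Orientations are given as [roll, pitch, yaw] about the fixed x, y, z axes, in that order (R = Rz(yaw) Ry(pitch) Rx(roll)).
In Python, from plant import r, optics gives the robot as it stands. The module is installed in compiled form; this text tells all that it offers.
- The arm moves only by the tool step_arm, never from a script. Its argument "increments" is a list of rows, each an object of numbers: "tx", "ty", "tz": the shift along the world's x, y, z in mm; "ax", "ay", "az": the turn, a rotation vector about the world's x, y, z in degrees; "claw": the gripper command: -1 is shut, 1 is fully open, values between are in proportion. In form: [{"tx": .., "ty": .., "tz": .., "ax": .., "ay": .., "az": .., "claw": ..}, ...]. A call has 1 to 12 rows; each row shifts and turns the commanded pose from where the row before left it; what a row does not reach is not made up. A row lasts 1/10 s, in which the tool goes at most 50 mm and 8.59 degrees, less where a joint would pass 70% of its speed; a pose out of reach is approached as far as the arm can. A call with a gripper value outside its range is refused whole. The fingers move at their own pace and stop on an object; "newtons" is the grip in N (left out, the last holds). Time passes only in rows, so rows that do not move let the fingers close. It gives the time, the measured TCP pose, the force and the opening at its end, in the units of the state.
- r.get_state(): the state, without advancing time (a new reading comes with each control period).
- optics.capture(name): name is "scene" or "top" or "wrist"; returns a dict with "image" (420x560x3 uint8, blue, green, red), "depth" (420x560 float32, m along the optical axis (not along the pixel's ray), 0 where there is no reading), "fx", "fy", "cx", "cy" (pixels), "R" (3x3) and "t" (3): a world point X has camera coordinates R X + t. Camera axes: x right, y down, z forward; pixel columns grow to the right and rows downward; lengths in m; the calibration is good to about 2 mm. A picture is of the moment at which its call begins.
- r.close_job(): hands the job in, once; it reports no verdict.
The state is a dict: "time_s": time; "joints": joint angles; "qd": joint speeds; "joint_torque": joint torques, N m; "tcp_pos": TCP position; "eef_rot": TCP orientation; "contact_force": force on the tool from outside, world axes, zero at the start; "moment": the same for the moment, N m; "gripper_width": finger opening in m.
Only numpy, scipy, OpenCV 4.12 (cv2) and the standard library are available. Lean on these libraries where they do the work, as an engineer would, in place of code of your own. Each camera call takes 0.05 s, during which the arm holds its last target. There are 200 camera calls.

### The job

Slide the hanger with the acrylic frame along the left rail out from under its keeper strip, lift it over that rail's inner end stop and lower it gently, still held, onto the open part of the right rail. Then slide it along that rail, under the keeper, until it is up against the rubber buffer at the far end, and leave it hanging there. The right rail is sprung and delicate: use only a light touch on it and its buffer, never push hard on the rack, and leave the other things alone.

Things in the scene. Friction and masses are not known exactly. Their poses are not given: they have to be found in the camera images.
- rack: Fixed rack, 480 mm long, carrying two flat-bar rails in one line along its y axis. Origin on the bench midway below the line of the bars; x points back to the posts (away from the robot), +y to the left rail, -y to the right rail. Bars: steel strips on edge, 6 mm thick (x -3 to 3), 24 mm high, front free, arms from behind. All y, x, z given with the points are in this frame. Nothing on it is above z 260 mm
- left_stop (a point): Top of the left rail's inner end stop, at y 29, z 239 mm: bar thickness, 8 mm long, 14 mm above the bar's top. Left rail: rigid, y 25 to 215, top z 225, with a like stop at the outer end
- left_keeper (a point): Middle of the left keeper's underside (y 161, x 24, z 240): strip over y 115 to 207, x 15 to 33 mm, 15 mm above the bar's top. The hanger's tongue (8 mm thick) runs below it with 7 mm play and cannot lift there; the hanger comes off only with its origin at about y 60 to 90 mm
- right_rail (a point): A mark fixed to the rack at y -68, x 0, z 225 mm: middle of the right rail's open part. Right rail: y -20 to -215, no stop at its inner end; land with the origin at y -45 to -90. Its height is set by a clamp and not measured: top anywhere from z 213 to 237 mm. Bar and keeper float together on springs: they sink after a first 2 N at 6 N/mm, at most 4 mm
- buffer_face (a point): Middle of the face of the rubber buffer (14 mm round) on a rod above the right rail's far end, held by a post of the rack at z 247 mm, face at y -200 to -170; y axis like the rack's, out of the face. It yields 1.5 N/mm, up to 7 mm. Right keeper: over y -115 to -213, same section and same play below it as the left; it moves with its bar
- hanger: Loose aluminium hanger, 0.2 to 0.35 kg, balanced, riding on a bar. Origin: middle of the underside of its bridge, on the bar's top; axes like the rack's. Bridge 44 mm along y, 8 thick, tongue back to x 27; front cheek and rear lip (15 mm down) straddle the bar, 2 mm play a side. A clear acrylic frame, 62 wide, 200 tall, hangs in front (x -20 to -12), to z -204
- hanger_end (a point): Middle of the end face of the hanger's raised spine (12 mm wide, 26 high, z 8 to 34 above the hanger's origin) at its -y end, 22 mm from the origin, 21 mm above it: the face that meets the buffer
- grip_block (a point): Point on the axis of the hanger's upright square grip block (16 x 16 mm, up to 80 mm above the hanger's origin), 67 mm above that origin, 13 mm below the block's top: grip here from above, on either pair of faces
- drill_bush: bystander: brass flanged drill bush, 26 mm wide, 22 mm high, behind the rack; origin at its underside
- marker: bystander: marker pen, 123 mm long, 12 mm thick, lying behind the rack; origin at its underside
- nut: bystander: hexagon nut, 22 mm wide, 10 mm high, behind the rack; origin at its underside

How it is judged:
By the outcome, as a careful person would: the job done as asked, in the order asked, and still so for the second after the job is handed in, with the robot touching nothing.
It also fails if it takes over 58 s, if anything falls off the work surface, if the arm or the gripper's body presses on something with over 40 N, if the wrist force passes 120 N, or if a joint passes its speed limit or range.

## Working session

There is one attempt and no reset: what is moved stays moved. The work goes in short steps, Python scripts to look and compute and a tool call to move; the robot and the scene stay as the last step left them, time stands still between calls to the robot, and variables do not carry over. Pictures are saved under pics/ and viewed, about 8 in all and at most 12, crops included, and the job is handed in when it is done.

Besides the shell and the picture viewer there is one more tool, called after "Request:" as name(argument=value, ...) on one line, values as JSON. step_arm: Moves the arm, as the interface text tells. Its arguments: {"type":"object","properties":{"increments":{"type":"array","items":{"type":"object","properties":{"tx":{"type":"number"},"ty":{"type":"number"},"tz":{"type":"number"},"ax":{"type":"number"},"ay":{"type":"number"},"az":{"type":"number"},"claw":{"type":"number"}}}},"newtons":{"type":"number"}},"required":["increments"]}

```bash
mkdir -p pics
cat > h.py <<'E'
import numpy as np, cv2, pickle
from plant import r, optics
def cap(n,f):
    d=optics.capture(n); pickle.dump(d,open(f'/tmp/{f}.pkl','wb')); cv2.imwrite(f'pics/{f}.png',d['image']); return d
def ld(f): return pickle.load(open(f'/tmp/{f}.pkl','rb'))
def pt(d,u,v,z=None,depth=None):
    ray=np.array([(u-d['cx'])/d['fx'],(v-d['cy'])/d['fy'],1.]); R=d['R'];t=d['t']
    C=-R.T@t; w=R.T@ray
    s=depth if depth is not None else (z-C[2])/w[2]
    return C+s*w
def cloud(d):
    v,u=np.mgrid[0:420,0:560]; Z=d['depth']
    P=np.stack([(u-d['cx'])/d['fx']*Z,(v-d['cy'])/d['fy']*Z,Z],-1)
    return (P-d['t'])@d['R']
def proj(d,X):
    c=d['R']@np.array(X)+d['t']; return d['fx']*c[0]/c[2]+d['cx'], d['fy']*c[1]/c[2]+d['cy']
E
python3 - <<'E'
from h import *
a=cap('scene','s0');b=cap('top','t0');c=cap('wrist','w0')
for d in(a,b,c): print(-d['R'].T@d['t'],d['R'][2],d['fx'])
cv2.imwrite('pics/st0.png',cv2.resize(np.vstack([a['image'],b['image']]),(448,672)) [:600] if 0 else cv2.resize(np.hstack([a['image'],b['image']]),(800,300)))
s=r.get_state();print(s)
E
```

```text
[-0.07280613  0.76821971  0.7034802 ] [ 0.55645281 -0.68858215 -0.46498913] 477.80215390517105
[ 0.42784553 -0.00724466  1.19836124] [ 0.1319559   0.01910173 -0.99107152] 505.70981830916577
[ 0.23954235 -0.63573608  0.3846604 ] [ 0.2245319   0.11191161 -0.96801922] 354.24395990205124
{'time_s': 0.15, 'joints': array([-4.70911848e+01,  2.05810709e+01,  6.48265367e-01, -1.42642908e-02,
       -7.01349361e+01, -1.65070344e+01]), 'qd': array([ 0.02200216,  0.01161388,  0.12303889,  0.06481823,  0.0019172 ,
       -0.07627648]), 'joint_torque': array([-3.12660759e-04, -5.83274996e+01,  2.93289828e+01,  7.00123116e+00,
        8.67829425e-03, -1.08274448e-04]), 'tcp_pos': array([ 0.29998956, -0.60431763,  0.24486816]), 'eef_rot': array([ 1.79931240e+02, -6.39073709e-03, -1.53603070e+02]), 'contact_force': array([-0.03172695,  0.27135605, -0.39272402]), 'moment': array([-0.01758804, -0.01681346,  0.00447159]), 'gripper_width': 0.08766610858288465}
```

View pics/s0.png

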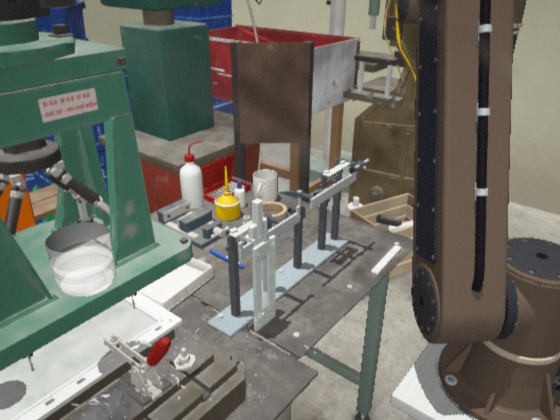

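View pics/t0.png

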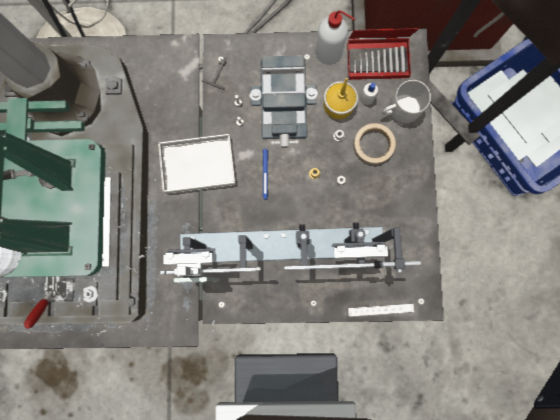

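The scene view shows the hanger at about (260,240) on the near end (left rail). In the top view it is at (187,265), with the rails along row 266 and the right keeper at (360,252). Next I zoom in.

Run:
```python
from h import *
a=ld('s0');b=ld('t0')
A=cv2.resize(b['image'][215:300,150:430],(800,243),interpolation=cv2.INTER_CUBIC)
B=cv2.resize(a['image'][145:345,200:400],(350,350),interpolation=cv2.INTER_CUBIC)
B2=cv2.resize(a['image'][190:260,220:310],(450,350),interpolation=cv2.INTER_CUBIC)
cv2.imwrite('pics/c0.png',np.vstack([A,np.hstack([B,B2])]))
P=cloud(b); 
# points above z .2 in rack region
m=np.zeros((420,560),bool); m[215:300,150:430]=1
Z=P[...,2]
for lo,hi in [(.19,.215),(.215,.235),(.235,.255),(.255,.28),(.28,.31),(.31,.34)]:
    k=m&(Z>lo)&(Z<hi)&(b['depth']>0); q=P[k]
    if len(q): 
        v,u=np.nonzero(k); print(lo,hi,len(q),q.min(0).round(3),q.max(0).round(3),u.min(),u.max(),v.min(),v.max())
# base plate
hsv=cv2.cvtColor(b['image'],cv2.COLOR_BGR2HSV)
k=m&(Z<.03)&(hsv[...,0]>90)&(hsv[...,0]<115)&(hsv[...,2]>110)&(hsv[...,1]>25)
c=max(cv2.findContours(k.astype('uint8'),0,2)[0],key=cv2.contourArea); print(cv2.minAreaRect(c), np.median(Z[k]))
q=P[k]; rect=cv2.minAreaRect((q[:,:2]*1000).astype('float32'));print(rect, cv2.boxPoints(rect))
```

```text
0.19 0.215 584 [ 0.429 -0.217  0.19 ] [0.523 0.223 0.215] 168 393 230 282
0.215 0.235 1103 [ 0.431 -0.213  0.215] [0.525 0.224 0.235] 165 393 228 281
0.235 0.255 1496 [ 0.442 -0.257  0.235] [0.525 0.23  0.255] 161 420 227 275
0.255 0.28 456 [ 0.442 -0.226  0.255] [0.492 0.199 0.277] 175 404 244 275
0.28 0.31 106 [0.443 0.169 0.28 ] [0.457 0.186 0.309] 177 188 266 274Traceback (most recent call last):
  File "<stdin>", line 18, in <module>
ValueError: max() iterable argument is empty
```

View pics/c0.png

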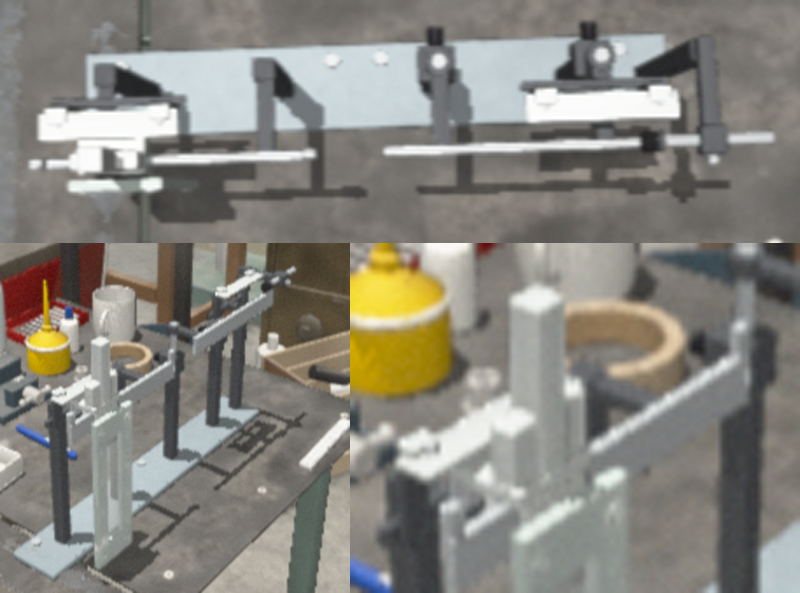

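The zoom shows the left rail running to its stop at crop (315,155), the right rail's inner end at (385,152), and the buffer at (650,143) with its face on the left side. The block is at (88,155). Now I measure these.

Run:
```python
from h import *
b=ld('t0');g=cv2.cvtColor(b['image'],cv2.COLOR_BGR2GRAY).astype(float);P=cloud(b);Z=P[...,2]
def line(u0,u1,z,f=lambda u:0):
    pts=[];zz=[]
    for u in range(u0,u1):
        vc=215+(155-(u-150)/.35*0+ (-(u-150)/.35+315)*(8/280 if u<262 else 15/385))*.35 if u<262 else 215+(151-((u-150)/.35-390)*16/380)*.35
        vs=np.arange(int(vc)-4,int(vc)+6); w=np.clip(g[vs,u]-130,0,None)
        if w.sum()<20: continue
        v=(w*vs).sum()/w.sum(); pts.append((u,v)); k=int(vs[w.argmax()]); zz.append(Z[k,u])
    pts=np.array(pts); X=np.array([pt(b,*p,z=z)for p in pts])
    c=np.polyfit(X[:,1],X[:,0],1); res=X[:,0]-np.polyval(c,X[:,1])
    print('line',len(pts),'x=',c,'yaw',np.degrees(np.arctan(-c[0])),'res',res.std(),'y',X[:,1].min(),X[:,1].max(),'z med',np.median(zz),np.std(zz)); return c
line(206,256,.225); line(290,370,.225)
# ends along
for n,us,v0 in(('leftend',range(250,270),270),('rightin',range(276,296),268)):
    print(n,[(u,int(g[v0-3:v0+3,u].max())) for u in us])
row=[(u,int(g[263:269,u].max()),round(float(Z[263:269,u].max()),3)) for u in range(366,400)];print(row)
k=(Z>.29)&(b['depth']>0);k[:240]=0;k[300:]=0;k[:,:160]=0;k[:,210:]=0
v,u=np.nonzero(k);print('blk',k.sum(),u.mean(),v.mean(),u.min(),u.max(),v.min(),v.max(),Z[k].max(),np.median(Z[k]),pt(b,u.mean(),v.mean(),z=.305))
print(g[262:280,172:194].astype(int))
a=ld('s0');PA=cloud(a);k=(a['depth']>0)&(PA[...,2]>.295)&(PA[...,2]<.33)&(abs(PA[...,0]-.45)<.05)&(abs(PA[...,1]-.18)<.05)
q=PA[k];print('scene blk',len(q),q.min(0),q.max(0),q.mean(0))
for lo,hi in((-.19,-.03),(.05,.14)):
    k=(a['depth']>0)&(PA[...,2]>.19)&(PA[...,2]<.26)&(abs(PA[...,0]-.455)<.02)&(PA[...,1]>lo)&(PA[...,1]<hi);q=PA[k]
    print(len(q),np.percentile(q[:,2],[2,50,98]),np.median(q[:,0]))
```

```text
line 50 x= [-0.01232718  0.45211617] yaw 0.7062595787578112 res 0.0001958469186909259 y 0.05183285905877022 0.14599678495255822 z med 0.2251634966889203 0.1907595051084724
line 80 x= [-0.01737526  0.45290229] yaw 0.9954286402060962 res 0.00024086142311046435 y -0.16607536920578425 -0.015250268966607887 z med 0.23612173964908129 0.0016652803653491057
leftend [(250, 239), (251, 239), (252, 237), (253, 238), (254, 236), (255, 224), (256, 220), (257, 231), (258, 230), (259, 210), (260, 147), (261, 83), (262, 73), (263, 96), (264, 118), (265, 121), (266, 121), (267, 122), (268, 124), (269, 123)]
rightin [(276, 115), (277, 115), (278, 117), (279, 120), (280, 124), (281, 121), (282, 123), (283, 131), (284, 187), (285, 230), (286, 233), (287, 234), (288, 235), (289, 238), (290, 238), (291, 237), (292, 238), (293, 239), (294, 238), (295, 238)]
[(366, 224, 0.238), (367, 224, 0.236), (368, 223, 0.239), (369, 223, 0.239), (370, 223, 0.24), (371, 223, 0.239), (372, 221, 0.235), (373, 190, 1.198), (374, 115, 0.244), (375, 60, 0.254), (376, 60, 0.255), (377, 60, 0.255), (378, 69, 0.255), (379, 101,
[... 1718 characters left out ...]
 [128 123 125 134 146 193 220 192 162 159 156 148 142 126 105 102 108 112
  113 116 130 143]
 [128 125 121 119 123 143 157 141 125 120 112  91  76  69  70  72  72  69
   64  66  74  83]
 [131 129 130 133 134 137 141 140 143 146 138 120 103 100 107 123 128 103
   74  69  72  75]
 [133 149 189 215 217 219 218 219 229 239 238 237 235 235 236 236 233 209
  152 134 133 135]
 [133 165 219 238 239 239 239 239 240 242 243 242 242 242 242 242 242 237
  214 160 144 144]]
scene blk 89 [0.43998074 0.17008145 0.29531757] [0.45748855 0.18669412 0.30735224] [0.44684507 0.18005299 0.30232543]
474 [0.21532916 0.23202901 0.25733868] 0.4522737264590019
310 [0.20398172 0.21842007 0.22852291] 0.44851003409263457
```

Run:
```python
from h import *
for n in('t0','s0'):
    d=ld(n);P=cloud(d);k=(d['depth']>0)&(P[...,0]>.2)&(P[...,0]<.62)&(P[...,1]>.1)&(P[...,1]<.5)&(P[...,2]>.27)&(P[...,2]<1.1)
    q=P[k];print(n,len(q))
    for x0 in np.arange(.2,.62,.06):
        s=q[(q[:,0]>=x0)&(q[:,0]<x0+.06)&~((abs(q[:,1]-.178)<.03)&(abs(q[:,0]-.45)<.05)&(q[:,2]<.32))]
        if len(s): print(round(x0,2),len(s),'ymin',np.percentile(s[:,1],1).round(3),'z',s[:,2].min().round(3),s[:,2].max().round(3))
b=ld('t0')
for nm,u,v,z in(('leftstop',260.3,269.3,.239),('rightin',283.7,267.5,.236),('buf',373.5,265,.247),('blk',181,270,.305)):print(nm,pt(b,u,v,z=z))
```

```text
t0 10706
0.44 3572 ymin 0.332 z 0.27 0.509
0.5 2965 ymin 0.331 z 0.27 0.516
0.56 4053 ymin 0.331 z 0.27 0.521
s0 20765
0.44 14371 ymin 0.347 z 0.27 0.658
0.5 4489 ymin 0.336 z 0.291 0.661
0.56 1686 ymin 0.381 z 0.292 0.637
leftstop [0.4501162  0.04098008 0.239     ]
rightin [ 0.4527825  -0.00323411  0.236     ]
buf [ 0.45413647 -0.17080989  0.247     ]
blk [0.44985208 0.17762274 0.305     ]
```

Request:
step_arm(increments=[{"tz": 40, "claw": 1}, {"tz": 40, "ty": 20, "tx": 10, "az": -2}, {"tz": 40, "ty": 45, "tx": 15, "az": -3}, {"tz": 30, "ty": 45, "tx": 15, "az": -3}, {"ty": 45, "tx": 15, "az": -3}, {"ty": 45, "tx": 15, "az": -3}, {"ty": 45, "tx": 15, "az": -3}, {"ty": 45, "tx": 15, "az": -3}, {"ty": 45, "tx": 15, "az": -3}, {"ty": 45, "tx": 15, "az": -2.4}, {"ty": 45, "tx": 15}, {"ty": 45}])

```text
$.increments[0]: bad value
```

Request:
step_arm(increments=[{"tx": 0, "ty": 0, "tz": 40, "ax": 0, "ay": 0, "az": 0, "claw": 1}])

```text
time_s: 0.25
tcp_pos: [0.2989, -0.602, 0.2794]
eef_rot: [179.3, -0.1, -153.6]
contact_force: [0.8, -1.0, -0.1]
gripper_width: 0.0876
```

All seven fields are required in every row.

Request:
step_arm(increments=[{"tx": 10, "ty": 20, "tz": 40, "ax": 0, "ay": 0, "az": -2, "claw": 1}, {"tx": 15, "ty": 45, "tz": 30, "ax": 0, "ay": 0, "az": -3, "claw": 1}, {"tx": 15, "ty": 45, "tz": 30, "ax": 0, "ay": 0, "az": -3, "claw": 1}, {"tx": 15, "ty": 45, "tz": 0, "ax": 0, "ay": 0, "az": -3, "claw": 1}, {"tx": 15, "ty": 45, "tz": 0, "ax": 0, "ay": 0, "az": -3, "claw": 1}, {"tx": 15, "ty": 45, "tz": 0, "ax": 0, "ay": 0, "az": -3, "claw": 1}, {"tx": 15, "ty": 45, "tz": 0, "ax": 0, "ay": 0, "az": -3, "claw": 1}, {"tx": 15, "ty": 45, "tz": 0, "ax": 0, "ay": 0, "az": -3, "claw": 1}, {"tx": 15, "ty": 45, "tz": 0, "ax": 0, "ay": 0, "az": -2.4, "claw": 1}, {"tx": 15, "ty": 45, "tz": 0, "ax": 0, "ay": 0, "az": 0, "claw": 1}, {"tx": 5, "ty": 45, "tz": 0, "ax": 0, "ay": 0, "az": 0, "claw": 1}, {"tx": 0, "ty": 45, "tz": 0, "ax": 0, "ay": 0, "az": 0, "claw": 1}])

```text
time_s: 1.45
tcp_pos: [0.4469, -0.0975, 0.3787]
eef_rot: [180.0, -0.0, -179.0]
contact_force: [1.3, 0.5, 0.9]
gripper_width: 0.0881
```

Request:
step_arm(increments=[{"tx": 0, "ty": 45, "tz": 0, "ax": 0, "ay": 0, "az": 0, "claw": 1}, {"tx": 0, "ty": 45, "tz": 0, "ax": 0, "ay": 0, "az": 0, "claw": 1}, {"tx": 0, "ty": 45, "tz": 0, "ax": 0, "ay": 0, "az": 0, "claw": 1}, {"tx": 0, "ty": 0, "tz": 0, "ax": 0, "ay": 0, "az": 0, "claw": 1}, {"tx": 0, "ty": 0, "tz": 0, "ax": 0, "ay": 0, "az": 0, "claw": 1}])

```text
time_s: 1.95
tcp_pos: [0.4466, 0.0367, 0.3789]
eef_rot: [-180.0, -0.0, -178.8]
contact_force: [-0.4, 0.3, 0.4]
gripper_width: 0.0875
```

Request:
step_arm(increments=[{"tx": 3, "ty": 45, "tz": 0, "ax": 0, "ay": 0, "az": 0, "claw": 1}, {"tx": 0, "ty": 45, "tz": 0, "ax": 0, "ay": 0, "az": 0, "claw": 1}, {"tx": 0, "ty": 35, "tz": 0, "ax": 0, "ay": 0, "az": 0, "claw": 1}, {"tx": 0, "ty": 16, "tz": 0, "ax": 0, "ay": 0, "az": 0, "claw": 1}, {"tx": 0, "ty": 0, "tz": 0, "ax": 0, "ay": 0, "az": 0, "claw": 1}, {"tx": 0, "ty": 0, "tz": 0, "ax": 0, "ay": 0, "az": 0, "claw": 1}])

```text
time_s: 2.55
tcp_pos: [0.45, 0.1756, 0.3788]
eef_rot: [-180.0, -0.0, -179.0]
contact_force: [-0.5, 0.1, 0.4]
gripper_width: 0.0873
```

Run:
```python
from h import *
d=cap('wrist','w1');P=cloud(d);s=r.get_state();print(s['tcp_pos'],s['eef_rot'],s['joints'])
k=(d['depth']>0)&(P[...,2]>.295)&(P[...,2]<.315)&(abs(P[...,0]-.45)<.03)&(abs(P[...,1]-.178)<.03)
q=P[k];print(len(q),q.min(0),q.max(0),np.median(q,0));v,u=np.nonzero(k);print(u.min(),u.max(),v.min(),v.max())
c=np.column_stack([u,v]).astype('float32');re=cv2.minAreaRect(c);print(re,pt(d,*re[0],z=.305))
w=np.array([pt(d,*p,z=.305)[:2]*1000 for p in cv2.boxPoints(re)]);print(w)
```

```text
[0.44999489 0.17530034 0.37902233] [-1.79983582e+02 -6.48468157e-03 -1.79063325e+02] [ 4.46903781e+01 -1.53591369e+00 -9.23955943e+00  7.44136226e-03
 -8.23123923e+01 -1.33754699e+02]
702 [0.44038281 0.167786   0.2950343 ] [0.45705064 0.18399687 0.30806199] [0.44731775 0.17565256 0.30545268]
269 294 210 238
((281.5, 224.0), (28.0, 25.0), 90.0) [0.44719461 0.17580038 0.305     ]
[[438.21502493 167.83309567]
 [437.94859867 183.42160218]
 [456.36123911 183.93364072]
 [456.63500204 168.01896502]]
```

View pics/w1.png

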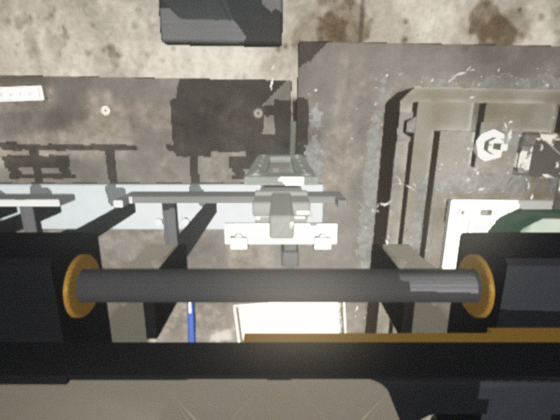

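The wrist view shows the block's top at (281,224), centred between the open fingers. This agrees with the other views to about 2 mm, so I descend and grip.

Request:
step_arm(increments=[{"tx": -1, "ty": 0, "tz": -30, "ax": 0, "ay": 0, "az": 0, "claw": 1}, {"tx": 0, "ty": 0, "tz": -30, "ax": 0, "ay": 0, "az": 0, "claw": 1}, {"tx": 0, "ty": 0, "tz": -20, "ax": 0, "ay": 0, "az": 0, "claw": 1}, {"tx": 0, "ty": 0, "tz": -7, "ax": 0, "ay": 0, "az": 0, "claw": 1}, {"tx": 0, "ty": 0, "tz": 0, "ax": 0, "ay": 0, "az": 0, "claw": 1}, {"tx": 0, "ty": 0, "tz": 0, "ax": 0, "ay": 0, "az": 0, "claw": 1}])

```text
time_s: 3.2
tcp_pos: [0.4495, 0.1763, 0.2933]
eef_rot: [180.0, 0.1, -179.0]
contact_force: [0.8, 0.2, 0.5]
gripper_width: 0.0876
```

Request:
step_arm(newtons=25, increments=[{"tx": 0, "ty": 0, "tz": 0, "ax": 0, "ay": 0, "az": 0, "claw": -0.2}, {"tx": 0, "ty": 0, "tz": 0, "ax": 0, "ay": 0, "az": 0, "claw": -0.4}, {"tx": 0, "ty": 0, "tz": 0, "ax": 0, "ay": 0, "az": 0, "claw": -0.55}, {"tx": 0, "ty": 0, "tz": 0, "ax": 0, "ay": 0, "az": 0, "claw": -0.7}, {"tx": 0, "ty": 0, "tz": 0, "ax": 0, "ay": 0, "az": 0, "claw": -1}, {"tx": 0, "ty": 0, "tz": 0, "ax": 0, "ay": 0, "az": 0, "claw": -1}, {"tx": 0, "ty": 0, "tz": 0, "ax": 0, "ay": 0, "az": 0, "claw": -1}, {"tx": 0, "ty": 0, "tz": 0, "ax": 0, "ay": 0, "az": 0, "claw": -1}])

```text
time_s: 4.0
tcp_pos: [0.4488, 0.1766, 0.292]
eef_rot: [-180.0, -0.0, -179.0]
contact_force: [0.7, 0.1, -0.3]
gripper_width: 0.0291
```

Request:
step_arm(increments=[{"tx": 0, "ty": 0, "tz": 0, "ax": 0, "ay": 0, "az": 0, "claw": -1}, {"tx": 0, "ty": 0, "tz": 0, "ax": 0, "ay": 0, "az": 0, "claw": -1}, {"tx": 0, "ty": 0, "tz": 0, "ax": 0, "ay": 0, "az": 0, "claw": -1}, {"tx": 0, "ty": 0, "tz": 0, "ax": 0, "ay": 0, "az": 0, "claw": -1}, {"tx": 0, "ty": 0, "tz": 0, "ax": 0, "ay": 0, "az": 0, "claw": -1}])

```text
time_s: 4.5
tcp_pos: [0.4488, 0.1766, 0.292]
eef_rot: [180.0, -0.0, -179.0]
contact_force: [1.0, 0.5, 0.5]
gripper_width: 0.0159
```

Gripped at 15.9 mm, as expected. I lift 3 mm, inside the 7 mm play, and slide about 85 mm toward the inner end.

Request:
step_arm(increments=[{"tx": 0, "ty": 0, "tz": 2, "ax": 0, "ay": 0, "az": 0, "claw": -1}, {"tx": 0, "ty": 0, "tz": 1, "ax": 0, "ay": 0, "az": 0, "claw": -1}, {"tx": 0, "ty": 0, "tz": 0, "ax": 0, "ay": 0, "az": 0, "claw": -1}, {"tx": 0, "ty": 0, "tz": 0, "ax": 0, "ay": 0, "az": 0, "claw": -1}])

```text
time_s: 4.9
tcp_pos: [0.4487, 0.1765, 0.2949]
eef_rot: [-180.0, -0.0, -179.0]
contact_force: [0.4, -0.8, -1.7]
gripper_width: 0.0155
```

Request:
step_arm(increments=[{"tx": 0.1, "ty": -5, "tz": 0, "ax": 0, "ay": 0, "az": 0, "claw": -1}, {"tx": 0.2, "ty": -10, "tz": 0, "ax": 0, "ay": 0, "az": 0, "claw": -1}, {"tx": 0.2, "ty": -10, "tz": 0, "ax": 0, "ay": 0, "az": 0, "claw": -1}, {"tx": 0, "ty": 0, "tz": 0, "ax": 0, "ay": 0, "az": 0, "claw": -1}, {"tx": 0, "ty": 0, "tz": 0, "ax": 0, "ay": 0, "az": 0, "claw": -1}])

```text
time_s: 5.4
tcp_pos: [0.4494, 0.151, 0.2951]
eef_rot: [180.0, 0.0, -179.1]
contact_force: [-0.6, 0.7, -1.9]
gripper_width: 0.0158
```

Request:
step_arm(increments=[{"tx": 0.1, "ty": -8, "tz": 0, "ax": 0, "ay": 0, "az": 0, "claw": -1}, {"tx": 0.2, "ty": -12, "tz": 0, "ax": 0, "ay": 0, "az": 0, "claw": -1}, {"tx": 0.2, "ty": -12, "tz": 0, "ax": 0, "ay": 0, "az": 0, "claw": -1}, {"tx": 0.2, "ty": -12, "tz": 0, "ax": 0, "ay": 0, "az": 0, "claw": -1}, {"tx": 0.2, "ty": -10, "tz": 0, "ax": 0, "ay": 0, "az": 0, "claw": -1}, {"tx": 0.1, "ty": -5.5, "tz": 0, "ax": 0, "ay": 0, "az": 0, "claw": -1}, {"tx": 0, "ty": 0, "tz": 0, "ax": 0, "ay": 0, "az": 0, "claw": -1}, {"tx": 0, "ty": 0, "tz": 0, "ax": 0, "ay": 0, "az": 0, "claw": -1}])

```text
time_s: 6.2
tcp_pos: [0.4505, 0.092, 0.2951]
eef_rot: [180.0, 0.0, -179.0]
contact_force: [-0.1, 0.8, -2.6]
gripper_width: 0.0159
```

Run:
```python
from h import *
d=cap('top','t1');a=cap('scene','s1')
A=cv2.resize(d['image'][215:300,150:430],(800,243),interpolation=cv2.INTER_CUBIC)
B=cv2.resize(a['image'][165:345,220:420],(400,360),interpolation=cv2.INTER_CUBIC);w=cap('wrist','w2')
cv2.imwrite('pics/c1.png',np.vstack([A,np.hstack([B,cv2.resize(w['image'],(400,300))[:300],][:1]+[np.vstack([cv2.resize(w['image'],(400,300)),np.zeros((60,400,3),'uint8')])])])[:600])
```

```text
(no output)
```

View pics/c1.png

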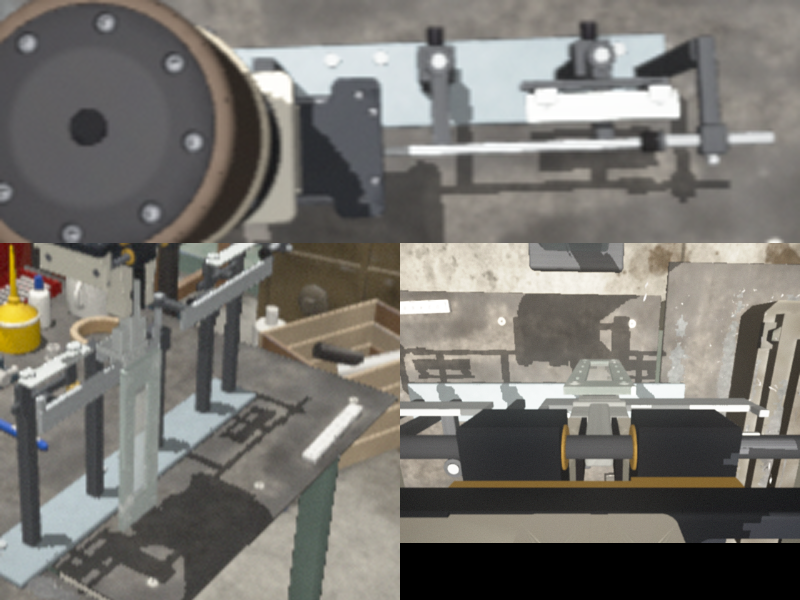

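The hanger is clear of the left keeper and held upright (frame at crop (140,440)). Now I lift it 40 mm and cross to the right rail.

Request:
step_arm(increments=[{"tx": 0, "ty": 0, "tz": 5, "ax": 0, "ay": 0, "az": 0, "claw": -1}, {"tx": 0, "ty": 0, "tz": 10, "ax": 0, "ay": 0, "az": 0, "claw": -1}, {"tx": 0, "ty": 0, "tz": 10, "ax": 0, "ay": 0, "az": 0, "claw": -1}, {"tx": 0, "ty": 0, "tz": 10, "ax": 0, "ay": 0, "az": 0, "claw": -1}, {"tx": 0, "ty": 0, "tz": 5, "ax": 0, "ay": 0, "az": 0, "claw": -1}, {"tx": 0, "ty": 0, "tz": 0, "ax": 0, "ay": 0, "az": 0, "claw": -1}, {"tx": 0, "ty": 0, "tz": 0, "ax": 0, "ay": 0, "az": 0, "claw": -1}])

```text
time_s: 7.05
tcp_pos: [0.4502, 0.0921, 0.3349]
eef_rot: [180.0, -0.0, -179.0]
contact_force: [-0.8, -0.0, -2.8]
gripper_width: 0.0159
```

Request:
step_arm(increments=[{"tx": 0.1, "ty": -5, "tz": 0, "ax": 0, "ay": 0, "az": 0, "claw": -1}, {"tx": 0.2, "ty": -10, "tz": 0, "ax": 0, "ay": 0, "az": 0, "claw": -1}, {"tx": 0.3, "ty": -18, "tz": 0, "ax": 0, "ay": 0, "az": 0, "claw": -1}, {"tx": 0.3, "ty": -18, "tz": 0, "ax": 0, "ay": 0, "az": 0, "claw": -1}, {"tx": 0.3, "ty": -18, "tz": 0, "ax": 0, "ay": 0, "az": 0, "claw": -1}, {"tx": 0.3, "ty": -18, "tz": 0, "ax": 0, "ay": 0, "az": 0, "claw": -1}, {"tx": 0.3, "ty": -18, "tz": 0, "ax": 0, "ay": 0, "az": 0, "claw": -1}, {"tx": 0.3, "ty": -18, "tz": 0, "ax": 0, "ay": 0, "az": 0, "claw": -1}, {"tx": 0.2, "ty": -12, "tz": 0, "ax": 0, "ay": 0, "az": 0, "claw": -1}, {"tx": 0.1, "ty": -6, "tz": 0, "ax": 0, "ay": 0, "az": 0, "claw": -1}, {"tx": 0, "ty": -2, "tz": 0, "ax": 0, "ay": 0, "az": 0, "claw": -1}, {"tx": 0, "ty": 0, "tz": 0, "ax": 0, "ay": 0, "az": 0, "claw": -1}])

```text
time_s: 8.25
tcp_pos: [0.4527, -0.051, 0.3349]
eef_rot: [180.0, -0.0, -179.0]
contact_force: [0.1, 0.1, -2.3]
gripper_width: 0.0157
```

Run:
```python
from h import *
import time
s=r.get_state();print(s['tcp_pos'],s['eef_rot'],s['contact_force'],s['joints'])
d=cap('wrist','w3');a=cap('scene','s3')
B=cv2.resize(a['image'][160:300,270:390],(400,466),interpolation=cv2.INTER_CUBIC)
W=cv2.resize(d['image'][100:420,80:480],(400,320));W=np.vstack([W,np.zeros((146,400,3),'uint8')])
cv2.imwrite('pics/c3.png',np.hstack([B,W]))
```

```text
[ 0.45274668 -0.05096636  0.33494942] [ 1.79996599e+02 -5.98509654e-03 -1.79024104e+02] [ 0.09180271  0.10234135 -2.30298828] [ 1.84691030e+01 -3.64018698e+00 -1.67533067e+01 -5.17818070e-03
 -7.68915661e+01 -1.07492033e+02]
```

View pics/c3.png

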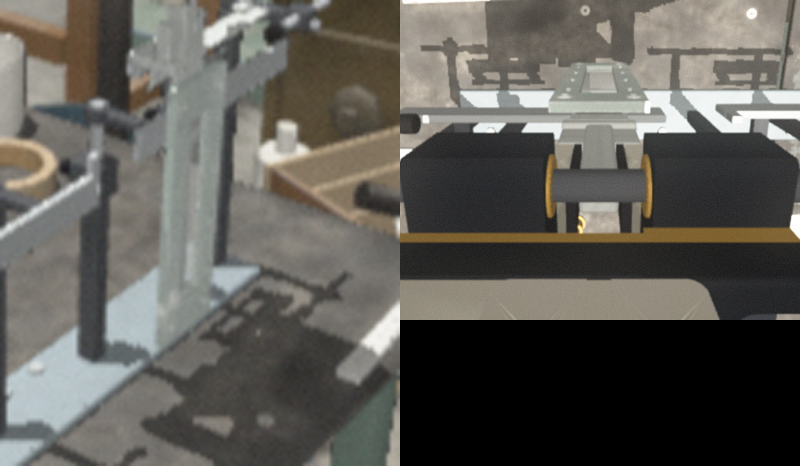

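The hanger is above the right rail's open part, held and upright. Next I check lateral alignment by comparing the bar edge with the TCP in the wrist view, on the left rail (w2) and here (w3).

Run:
```python
from h import *
for f,tcp,zr,ys in(('w2',(.4505,.092),.225,[(.03,.06),(.12,.2)]),('w3',(.4527,-.051),.236,[(-.02,-.012),(-.16,-.09)])):
    d=ld(f);P=cloud(d);D=d['depth'];Z=P[...,2]
    print(f,'cam',-d['R'].T@d['t'])
    for lo,hi in ys:
        m=(D>0)&(P[...,1]>lo)&(P[...,1]<hi)&(abs(P[...,0]-.452)<.02)&(Z>.2)&(Z<.25)
        v,u=np.nonzero(m);E=[];zt=[]
        for c in np.unique(u):
            vs=v[u==c]; 
            if len(vs)<3: continue
            t=vs.min(); e=t-.5; E.append(pt(d,c,e,z=zr)); zt+=list(Z[t:t+2,c]); 
        E=np.array(E)
        if len(E)<5: print('few',lo,hi,m.sum());continue
        p=np.polyfit(E[:,1],E[:,0],1);print(lo,hi,len(E),'front edge slope',p[0],'x-tcp at tcp y',np.polyval(p,tcp[1])-tcp[0],'med',np.median(E[:,0]+.0174*(E[:,1]-tcp[1]))-tcp[0],'ztop',np.median(zt),np.std(zt),'y',E[:,1].min(),E[:,1].max())
```

```text
w2 cam [0.38292027 0.08967806 0.43492594]
0.03 0.06 38 front edge slope -0.5869981372258696 x-tcp at tcp y -0.0330034454529452 med -0.008811472060023806 ztop 0.20712413630233417 0.00792054046923073 y 0.03893269922230056 0.062247148041664806
0.12 0.2 133 front edge slope 0.023142069996862843 x-tcp at tcp y -0.01134004173916392 med -0.008832644324750338 ztop 0.20647071942221945 0.005253472118257777 y 0.11800649553436195 0.20009869686247925
w3 cam [ 0.38526002 -0.05357765  0.47487356]
-0.02 -0.012 12 front edge slope -0.07005593468872463 x-tcp at tcp y -0.0034737036020749956 med -0.004219210139822682 ztop 0.23048266302382014 0.006643039188521329 y -0.020161932623239717 -0.012408039941109374
-0.16 -0.09 103 front edge slope -0.042470078031631525 x-tcp at tcp y -0.009351369685249245 med -0.007848693957143105 ztop 0.21823575810839124 0.004400438094365675 y -0.15981020554282352 -0.08844169030158178
```

Run:
```python
from h import *
for f,tcp,zr,ys in(('w2',(.4505,.092),.225,[(.04,.06),(.12,.2)]),('w3',(.4527,-.051),.236,[(-.03,-.005),(-.15,-.09)])):
    d=ld(f);P=cloud(d);D=d['depth'];Z=P[...,2]
    for lo,hi in ys:
        m=(D>0)&(P[...,1]>lo)&(P[...,1]<hi)&(abs(P[...,0]-.452)<.02)&(Z>.2)&(Z<.25)
        v,u=np.nonzero(m);E=[];zt=[];L=[]
        for c in np.unique(u):
            t=v[u==c].min(); e=t
            while e<419 and D[e+1,c]>0 and abs(D[e+1,c]-D[e,c])<.012: e+=1
            if e-t<4 or e-t>40: continue
            E.append(pt(d,c,e+.5,z=zr)); zt+=list(Z[e-2:e+1,c]);L.append(e-t+1)
        E=np.array(E)
        if len(E)<5: print('few',lo,hi,m.sum());continue
        x=E[:,0]+.0174*(E[:,1]-tcp[1])-tcp[0]
        print(f,lo,hi,len(E),'slope',np.polyfit(E[:,1],E[:,0],1)[0],'back edge-tcp',np.percentile(x,[10,50,90]).round(4),'ztop',np.percentile(zt,[10,50,90]).round(4),'len',np.median(L))
```

```text
w2 0.04 0.06 37 slope -0.48580528680701235 back edge-tcp [-0.012   0.0009  0.0009] ztop [0.225  0.2261 0.2331] len 15.0
w2 0.12 0.2 129 slope 0.018719444871181202 back edge-tcp [0.0008 0.0009 0.0023] ztop [0.2248 0.2257 0.2266] len 15.0
w3 -0.03 -0.005 37 slope 0.817011349797127 back edge-tcp [-0.0191  0.0009  0.0038] ztop [0.2218 0.2373 0.2652] len 16.0
w3 -0.15 -0.09 89 slope -0.02610372077894672 back edge-tcp [0.0037 0.0037 0.0038] ztop [0.2361 0.237  0.2379] len 16.0
```

Run:
```python
from h import *
for f,tcp,zr,us in(('w2',(.4505,.092),.225,list(range(150,220,10))+list(range(340,470,12))),('w3',(.4527,-.051),.236,list(range(90,230,12))+list(range(320,350,3)))):
    d=ld(f);P=cloud(d);D=d['depth'];g=cv2.cvtColor(d['image'],cv2.COLOR_BGR2GRAY)
    print(f)
    for c in us:
        k=np.nonzero((D[:,c]>0)&(abs(P[:,c,0]-.452)<.02)&(P[:,c,2]>.2)&(P[:,c,2]<.25))[0]
        if len(k)<3: print(c,'-');continue
        t=k.min();e=t
        while abs(D[e+1,c]-D[e,c])<.012 and D[e+1,c]>0:e+=1
        q=pt(d,c,e+.5,z=zr); print(c,t,e,'y %.4f rel %.4f'%(q[1],q[0]+.0174*(q[1]-tcp[1])-tcp[0]),g[t-1:t+20,c].tolist())
cv2.imwrite('pics/c4.png',np.vstack([cv2.resize(ld(f)['image'][185:265,80:480],(800,160*1),interpolation=cv2.INTER_CUBIC) for f in('w2','w3')]))
```

```text
w2
150 -
160 -
170 -
180 -
190 -
200 222 231 y 0.0420 rel 0.0009 [237, 207, 167, 137, 136, 136, 140, 137, 132, 130, 127, 99, 69, 63, 58, 62, 59, 60, 59, 60, 57]
210 217 231 y 0.0482 rel 0.0009 [239, 196, 142, 131, 137, 138, 138, 135, 138, 138, 145, 171, 187, 191, 190, 182, 130, 77, 59, 63, 63]
340 217 231 y 0.1291 rel 0.0009 [151, 141, 133, 132, 134, 135, 132, 128, 130, 132, 167, 237, 252, 253, 234, 186, 117, 71, 58, 57, 57]
352 217 231 y 0.1365 rel 0.0009 [155, 143, 134, 133, 129, 133, 136, 129, 132, 135, 154, 185, 206, 205, 192, 171, 122, 69, 60, 58, 52]
364 217 231 y 0.1440 rel 0.0009 [238, 193, 138, 133, 132, 135, 132, 133, 130, 128, 136, 164, 180, 179, 179, 175, 120, 69, 57, 53, 58]
376 217 231 y 0.1514 rel 0.0009 [240, 190, 140, 130, 130, 130, 132, 134, 131, 131, 141, 166, 177, 177, 183, 177, 118, 75, 58, 56, 52]
388 217 231 y 0.1589 rel 0.0009 [240, 192, 141, 127, 133, 128, 137, 128, 126, 132, 142, 168, 176, 177, 179, 171, 124, 68, 54, 62, 55]
400 217 231 y 0.1664 rel 0.0009 [159, 142, 132, 130, 130, 132, 135, 132, 127, 129, 144, 167, 177, 179, 182, 171, 121, 71, 52, 56, 56]
4
[... 2880 characters left out ...]
332 207 222 y -0.0148 rel 0.0038 [234, 184, 140, 131, 134, 133, 132, 133, 139, 166, 175, 180, 177, 177, 175, 181, 198, 235, 244, 245, 243]
335 207 222 y -0.0127 rel 0.0038 [233, 186, 139, 133, 133, 134, 132, 132, 141, 161, 176, 181, 180, 179, 178, 180, 196, 235, 243, 244, 243]
338 207 222 y -0.0106 rel 0.0038 [233, 182, 138, 134, 132, 131, 133, 135, 138, 164, 179, 179, 179, 179, 178, 178, 198, 233, 243, 245, 244]
341 209 222 y -0.0085 rel 0.0038 [225, 185, 148, 135, 137, 134, 142, 165, 180, 179, 178, 181, 179, 177, 200, 236, 244, 241, 223, 201, 237]
344 213 222 y -0.0064 rel 0.0038 [228, 194, 167, 168, 179, 181, 174, 180, 177, 186, 206, 236, 246, 246, 240, 228, 241, 253, 255, 255, 221]
347 -
```

View pics/c4.png

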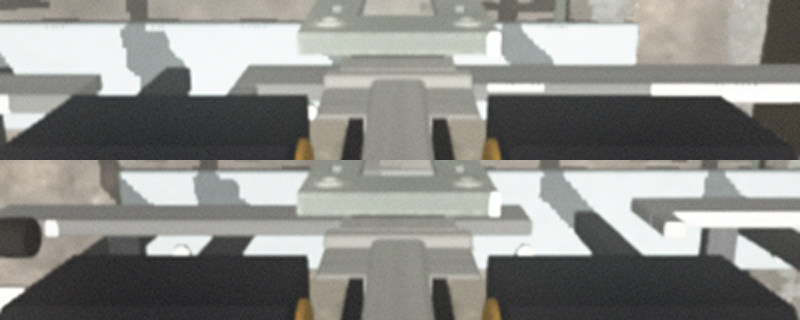

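In w2 the bar's back edge is hidden by the fingers, so I used the front top edge instead. It sits -2.2 mm from the TCP on the left rail and -2.3 mm here, so the hanger is aligned. The right bar's top is at about z 236. I lower to just above it.

Request:
step_arm(increments=[{"tx": 0, "ty": 0, "tz": -5, "ax": 0, "ay": 0, "az": 0, "claw": -1}, {"tx": 0, "ty": 0, "tz": -8, "ax": 0, "ay": 0, "az": 0, "claw": -1}, {"tx": 0, "ty": 0, "tz": -7, "ax": 0, "ay": 0, "az": 0, "claw": -1}, {"tx": 0, "ty": 0, "tz": -4, "ax": 0, "ay": 0, "az": 0, "claw": -1}, {"tx": 0, "ty": 0, "tz": -2, "ax": 0, "ay": 0, "az": 0, "claw": -1}, {"tx": 0, "ty": 0, "tz": -1, "ax": 0, "ay": 0, "az": 0, "claw": -1}, {"tx": 0, "ty": 0, "tz": 0, "ax": 0, "ay": 0, "az": 0, "claw": -1}, {"tx": 0, "ty": 0, "tz": 0, "ax": 0, "ay": 0, "az": 0, "claw": -1}])

```text
time_s: 9.15
tcp_pos: [0.4529, -0.0509, 0.3082]
eef_rot: [180.0, 0.0, -179.0]
contact_force: [0.1, -0.2, -2.7]
gripper_width: 0.0158
```

Request:
step_arm(increments=[{"tx": 0, "ty": 0, "tz": -1, "ax": 0, "ay": 0, "az": 0, "claw": -1}, {"tx": 0, "ty": 0, "tz": -1, "ax": 0, "ay": 0, "az": 0, "claw": -1}, {"tx": 0, "ty": 0, "tz": 0, "ax": 0, "ay": 0, "az": 0, "claw": -1}, {"tx": 0, "ty": 0, "tz": 0, "ax": 0, "ay": 0, "az": 0, "claw": -1}])

```text
time_s: 9.55
tcp_pos: [0.4527, -0.0509, 0.306]
eef_rot: [-180.0, -0.0, -179.0]
contact_force: [0.0, 0.4, -2.2]
gripper_width: 0.0158
```

Request:
step_arm(increments=[{"tx": 0, "ty": 0, "tz": -0.5, "ax": 0, "ay": 0, "az": 0, "claw": -1}, {"tx": 0, "ty": 0, "tz": -0.5, "ax": 0, "ay": 0, "az": 0, "claw": -1}, {"tx": 0, "ty": 0, "tz": 0, "ax": 0, "ay": 0, "az": 0, "claw": -1}, {"tx": 0, "ty": 0, "tz": 0, "ax": 0, "ay": 0, "az": 0, "claw": -1}])

```text
time_s: 9.95
tcp_pos: [0.4527, -0.0509, 0.305]
eef_rot: [-180.0, -0.0, -179.0]
contact_force: [0.5, -0.1, -2.2]
gripper_width: 0.0158
```

Request:
step_arm(increments=[{"tx": 0, "ty": 0, "tz": -0.5, "ax": 0, "ay": 0, "az": 0, "claw": -1}, {"tx": 0, "ty": 0, "tz": 0, "ax": 0, "ay": 0, "az": 0, "claw": -1}, {"tx": 0, "ty": 0, "tz": 0, "ax": 0, "ay": 0, "az": 0, "claw": -1}])

```text
time_s: 10.25
tcp_pos: [0.4527, -0.0509, 0.3045]
eef_rot: [-180.0, -0.0, -179.0]
contact_force: [-0.1, 0.7, -3.2]
gripper_width: 0.0155
```

Request:
step_arm(increments=[{"tx": 0, "ty": 0, "tz": -0.5, "ax": 0, "ay": 0, "az": 0, "claw": -1}, {"tx": 0, "ty": 0, "tz": 0, "ax": 0, "ay": 0, "az": 0, "claw": -1}, {"tx": 0, "ty": 0, "tz": 0, "ax": 0, "ay": 0, "az": 0, "claw": -1}])

```text
time_s: 10.55
tcp_pos: [0.4527, -0.0509, 0.304]
eef_rot: [180.0, 0.0, -179.0]
contact_force: [0.3, 1.1, -1.7]
gripper_width: 0.0159
```

Request:
step_arm(increments=[{"tx": 0, "ty": 0, "tz": -0.4, "ax": 0, "ay": 0, "az": 0, "claw": -1}, {"tx": 0, "ty": 0, "tz": 0, "ax": 0, "ay": 0, "az": 0, "claw": -1}, {"tx": 0, "ty": 0, "tz": 0, "ax": 0, "ay": 0, "az": 0, "claw": -1}])

```text
time_s: 10.85
tcp_pos: [0.4527, -0.0509, 0.3036]
eef_rot: [-180.0, -0.0, -179.0]
contact_force: [-0.3, 0.1, -1.5]
gripper_width: 0.0158
```

Request:
step_arm(increments=[{"tx": 0, "ty": 0, "tz": -0.4, "ax": 0, "ay": 0, "az": 0, "claw": -1}, {"tx": 0, "ty": 0, "tz": 0, "ax": 0, "ay": 0, "az": 0, "claw": -1}, {"tx": 0, "ty": 0, "tz": 0, "ax": 0, "ay": 0, "az": 0, "claw": -1}])

```text
time_s: 11.15
tcp_pos: [0.4527, -0.0509, 0.3032]
eef_rot: [180.0, 0.0, -179.0]
contact_force: [0.2, 0.9, -2.3]
gripper_width: 0.016
```

Request:
step_arm(increments=[{"tx": 0, "ty": 0, "tz": 0, "ax": 0, "ay": 0, "az": 0, "claw": -1}])

```text
time_s: 11.25
tcp_pos: [0.4528, -0.0509, 0.3033]
eef_rot: [180.0, 0.0, -179.0]
contact_force: [0.9, -0.0, -1.7]
gripper_width: 0.0158
```

Request:
step_arm(increments=[{"tx": 0, "ty": 0, "tz": -0.3, "ax": 0, "ay": 0, "az": 0, "claw": -1}, {"tx": 0, "ty": 0, "tz": 0, "ax": 0, "ay": 0, "az": 0, "claw": -1}, {"tx": 0, "ty": 0, "tz": 0, "ax": 0, "ay": 0, "az": 0, "claw": -1}])

```text
time_s: 11.55
tcp_pos: [0.4528, -0.0509, 0.3031]
eef_rot: [180.0, 0.0, -179.0]
contact_force: [-0.8, 0.0, -0.1]
gripper_width: 0.016
```

Request:
step_arm(increments=[{"tx": 0, "ty": 0, "tz": 0, "ax": 0, "ay": 0, "az": 0, "claw": -1}])

```text
time_s: 11.65
tcp_pos: [0.4528, -0.0509, 0.3031]
eef_rot: [180.0, 0.0, -179.0]
contact_force: [-1.4, 0.3, 0.5]
gripper_width: 0.0162
```

Landed: Fz went from about -2.5 N to about 0 at TCP z 0.3031, so the bar top is near z 236. Now I slide along the rail.

Request:
step_arm(increments=[{"tx": 0.1, "ty": -4, "tz": 0, "ax": 0, "ay": 0, "az": 0, "claw": -1}, {"tx": 0.1, "ty": -6, "tz": 0, "ax": 0, "ay": 0, "az": 0, "claw": -1}, {"tx": 0.1, "ty": -6, "tz": 0, "ax": 0, "ay": 0, "az": 0, "claw": -1}, {"tx": 0.1, "ty": -4, "tz": 0, "ax": 0, "ay": 0, "az": 0, "claw": -1}, {"tx": 0, "ty": 0, "tz": 0, "ax": 0, "ay": 0, "az": 0, "claw": -1}])

```text
time_s: 12.15
tcp_pos: [0.4532, -0.0718, 0.303]
eef_rot: [-180.0, 0.0, -179.0]
contact_force: [0.1, -1.2, 1.0]
gripper_width: 0.0156
```

Request:
step_arm(increments=[{"tx": 0, "ty": 0, "tz": 0, "ax": 0, "ay": 0, "az": 0, "claw": -1}])

```text
time_s: 12.25
tcp_pos: [0.4532, -0.0716, 0.303]
eef_rot: [-180.0, 0.0, -179.0]
contact_force: [1.3, -1.2, 1.0]
gripper_width: 0.016
```

Request:
step_arm(increments=[{"tx": 0.1, "ty": -4, "tz": 0, "ax": 0, "ay": 0, "az": 0, "claw": -1}, {"tx": 0.1, "ty": -6, "tz": 0, "ax": 0, "ay": 0, "az": 0, "claw": -1}, {"tx": 0.1, "ty": -6, "tz": 0, "ax": 0, "ay": 0, "az": 0, "claw": -1}, {"tx": 0.1, "ty": -4, "tz": 0, "ax": 0, "ay": 0, "az": 0, "claw": -1}, {"tx": 0, "ty": 0, "tz": 0, "ax": 0, "ay": 0, "az": 0, "claw": -1}])

```text
time_s: 12.75
tcp_pos: [0.4536, -0.0917, 0.303]
eef_rot: [-180.0, -0.0, -179.0]
contact_force: [0.6, -1.2, 0.4]
gripper_width: 0.0158
```

Request:
step_arm(increments=[{"tx": 0, "ty": 0, "tz": 0, "ax": 0, "ay": 0, "az": 0, "claw": -1}])

```text
time_s: 12.85
tcp_pos: [0.4535, -0.0915, 0.303]
eef_rot: [-179.9, -0.0, -179.0]
contact_force: [1.3, -1.1, -0.0]
gripper_width: 0.0159
```

Request:
step_arm(increments=[{"tx": 0.1, "ty": -4, "tz": 0, "ax": 0, "ay": 0, "az": 0, "claw": -1}, {"tx": 0.1, "ty": -6, "tz": 0, "ax": 0, "ay": 0, "az": 0, "claw": -1}, {"tx": 0.1, "ty": -6, "tz": 0, "ax": 0, "ay": 0, "az": 0, "claw": -1}, {"tx": 0.1, "ty": -4, "tz": 0, "ax": 0, "ay": 0, "az": 0, "claw": -1}, {"tx": 0, "ty": 0, "tz": 0, "ax": 0, "ay": 0, "az": 0, "claw": -1}])

```text
time_s: 13.35
tcp_pos: [0.4539, -0.1117, 0.3029]
eef_rot: [-180.0, -0.0, -179.0]
contact_force: [0.6, -0.7, 0.8]
gripper_width: 0.0157
```

Request:
step_arm(increments=[{"tx": 0.1, "ty": -4, "tz": 0, "ax": 0, "ay": 0, "az": 0, "claw": -1}, {"tx": 0.1, "ty": -6, "tz": 0, "ax": 0, "ay": 0, "az": 0, "claw": -1}, {"tx": 0.1, "ty": -5, "tz": 0, "ax": 0, "ay": 0, "az": 0, "claw": -1}, {"tx": 0.1, "ty": -4, "tz": 0, "ax": 0, "ay": 0, "az": 0, "claw": -1}, {"tx": 0, "ty": -2, "tz": 0, "ax": 0, "ay": 0, "az": 0, "claw": -1}, {"tx": 0, "ty": 0, "tz": 0, "ax": 0, "ay": 0, "az": 0, "claw": -1}])

```text
time_s: 13.95
tcp_pos: [0.4543, -0.1324, 0.3029]
eef_rot: [-180.0, -0.0, -179.0]
contact_force: [-0.3, -1.0, 1.0]
gripper_width: 0.016
```

Request:
step_arm(increments=[{"tx": 0, "ty": 0, "tz": 0, "ax": 0, "ay": 0, "az": 0, "claw": -1}])

```text
time_s: 14.05
tcp_pos: [0.4543, -0.1323, 0.303]
eef_rot: [-180.0, -0.0, -179.0]
contact_force: [0.5, -1.6, 0.5]
gripper_width: 0.0159
```

Run:
```python
from h import *
s=r.get_state();print(s['tcp_pos'],s['contact_force'])
d=cap('wrist','w5');a=cap('scene','s5');b=cap('top','t5')
B=cv2.resize(a['image'][150:230,290:390],(400,320),interpolation=cv2.INTER_CUBIC)
W=cv2.resize(d['image'][150:310,80:380],(400,213),interpolation=cv2.INTER_CUBIC);W=np.vstack([W,np.zeros((107,400,3),'uint8')])
T=cv2.resize(b['image'][215:300,250:430],(560,264),interpolation=cv2.INTER_CUBIC);T=np.hstack([T,np.zeros((264,240,3),'uint8')])
cv2.imwrite('pics/c5.png',np.vstack([np.hstack([B,W]),T]))
```

```text
[ 0.4543081  -0.1323136   0.30297215] [ 0.48151807 -1.60834962  0.53839057]
```

View pics/c5.png

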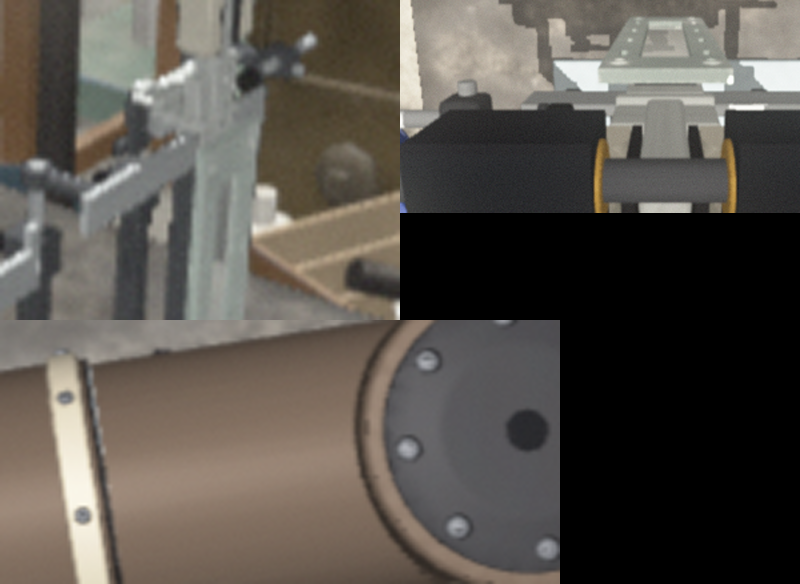

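The hanger is under the right keeper, with the buffer close ahead. From here I approach in small steps.

Request:
step_arm(increments=[{"tx": 0.1, "ty": -4, "tz": 0, "ax": 0, "ay": 0, "az": 0, "claw": -1}, {"tx": 0.1, "ty": -3, "tz": 0, "ax": 0, "ay": 0, "az": 0, "claw": -1}, {"tx": 0, "ty": -2, "tz": 0, "ax": 0, "ay": 0, "az": 0, "claw": -1}, {"tx": 0, "ty": 0, "tz": 0, "ax": 0, "ay": 0, "az": 0, "claw": -1}, {"tx": 0, "ty": 0, "tz": 0, "ax": 0, "ay": 0, "az": 0, "claw": -1}])

```text
time_s: 14.7
tcp_pos: [0.4546, -0.1411, 0.303]
eef_rot: [-180.0, 0.0, -179.0]
contact_force: [0.7, 0.7, 1.4]
gripper_width: 0.0158
```

Request:
step_arm(increments=[{"tx": 0, "ty": -1, "tz": 0, "ax": 0, "ay": 0, "az": 0, "claw": -1}, {"tx": 0, "ty": -1, "tz": 0, "ax": 0, "ay": 0, "az": 0, "claw": -1}, {"tx": 0, "ty": 0, "tz": 0, "ax": 0, "ay": 0, "az": 0, "claw": -1}, {"tx": 0, "ty": 0, "tz": 0, "ax": 0, "ay": 0, "az": 0, "claw": -1}])

```text
time_s: 15.1
tcp_pos: [0.4545, -0.1429, 0.3029]
eef_rot: [180.0, -0.0, -179.0]
contact_force: [0.2, 1.6, 1.3]
gripper_width: 0.0158
```

Request:
step_arm(increments=[{"tx": 0, "ty": -1, "tz": 0, "ax": 0, "ay": 0, "az": 0, "claw": -1}, {"tx": 0, "ty": 0, "tz": 0, "ax": 0, "ay": 0, "az": 0, "claw": -1}, {"tx": 0, "ty": 0, "tz": 0, "ax": 0, "ay": 0, "az": 0, "claw": -1}])

```text
time_s: 15.4
tcp_pos: [0.4545, -0.1439, 0.3029]
eef_rot: [-180.0, -0.0, -179.0]
contact_force: [0.0, 1.9, 1.2]
gripper_width: 0.0156
```

Request:
step_arm(increments=[{"tx": 0, "ty": -1, "tz": 0, "ax": 0, "ay": 0, "az": 0, "claw": -1}, {"tx": 0, "ty": 0, "tz": 0, "ax": 0, "ay": 0, "az": 0, "claw": -1}, {"tx": 0, "ty": 0, "tz": 0, "ax": 0, "ay": 0, "az": 0, "claw": -1}])

```text
time_s: 15.7
tcp_pos: [0.4545, -0.145, 0.3029]
eef_rot: [-180.0, 0.0, -179.0]
contact_force: [0.2, 0.9, 0.6]
gripper_width: 0.0159
```

Request:
step_arm(increments=[{"tx": 0, "ty": 0, "tz": 0.2, "ax": 0, "ay": 0, "az": 0, "claw": -1}, {"tx": 0, "ty": 0, "tz": 0, "ax": 0, "ay": 0, "az": 0, "claw": -1}, {"tx": 0, "ty": 0, "tz": 0, "ax": 0, "ay": 0, "az": 0, "claw": -1}])

```text
time_s: 16.0
tcp_pos: [0.4545, -0.145, 0.303]
eef_rot: [-180.0, -0.0, -179.0]
contact_force: [0.5, 0.6, -0.3]
gripper_width: 0.0159
```

Request:
step_arm(increments=[{"tx": 0, "ty": -1, "tz": 0, "ax": 0, "ay": 0, "az": 0, "claw": -1}, {"tx": 0, "ty": 0, "tz": 0, "ax": 0, "ay": 0, "az": 0, "claw": -1}, {"tx": 0, "ty": 0, "tz": 0, "ax": 0, "ay": 0, "az": 0, "claw": -1}])

```text
time_s: 16.3
tcp_pos: [0.4545, -0.146, 0.3031]
eef_rot: [-180.0, -0.0, -179.0]
contact_force: [0.6, 0.2, 0.7]
gripper_width: 0.0157
```

Request:
step_arm(increments=[{"tx": 0, "ty": -1, "tz": 0, "ax": 0, "ay": 0, "az": 0, "claw": -1}, {"tx": 0, "ty": 0, "tz": 0, "ax": 0, "ay": 0, "az": 0, "claw": -1}, {"tx": 0, "ty": 0, "tz": 0, "ax": 0, "ay": 0, "az": 0, "claw": -1}])

```text
time_s: 16.6
tcp_pos: [0.4545, -0.147, 0.3031]
eef_rot: [-180.0, -0.0, -179.0]
contact_force: [-0.3, 0.5, 0.0]
gripper_width: 0.0157
```

Request:
step_arm(increments=[{"tx": 0, "ty": 0, "tz": 0, "ax": 0, "ay": 0, "az": 0, "claw": -1}])

```text
time_s: 16.7
tcp_pos: [0.4545, -0.147, 0.3031]
eef_rot: [-180.0, -0.0, -179.0]
contact_force: [0.2, 0.6, -0.7]
gripper_width: 0.0158
```

Baseline Fy is about 0.5 N, with no contact yet.

Request:
step_arm(increments=[{"tx": 0, "ty": -1, "tz": 0, "ax": 0, "ay": 0, "az": 0, "claw": -1}, {"tx": 0, "ty": 0, "tz": 0, "ax": 0, "ay": 0, "az": 0, "claw": -1}, {"tx": 0, "ty": 0, "tz": 0, "ax": 0, "ay": 0, "az": 0, "claw": -1}])

```text
time_s: 17.0
tcp_pos: [0.4545, -0.148, 0.3031]
eef_rot: [-180.0, -0.0, -179.0]
contact_force: [1.0, 1.3, -0.9]
gripper_width: 0.016
```

Request:
step_arm(increments=[{"tx": 0, "ty": -1, "tz": 0, "ax": 0, "ay": 0, "az": 0, "claw": -1}, {"tx": 0, "ty": 0, "tz": 0, "ax": 0, "ay": 0, "az": 0, "claw": -1}, {"tx": 0, "ty": 0, "tz": 0, "ax": 0, "ay": 0, "az": 0, "claw": -1}])

```text
time_s: 17.3
tcp_pos: [0.4545, -0.149, 0.3031]
eef_rot: [-180.0, -0.0, -179.0]
contact_force: [-0.2, 1.6, -0.2]
gripper_width: 0.0158
```

Request:
step_arm(increments=[{"tx": 0, "ty": 0, "tz": 0, "ax": 0, "ay": 0, "az": 0, "claw": -1}])

```text
time_s: 17.4
tcp_pos: [0.4546, -0.1489, 0.3031]
eef_rot: [-180.0, 0.0, -179.0]
contact_force: [-0.1, 0.9, -0.4]
gripper_width: 0.0159
```

Request:
step_arm(increments=[{"tx": 0, "ty": -0.5, "tz": 0, "ax": 0, "ay": 0, "az": 0, "claw": -1}, {"tx": 0, "ty": 0, "tz": 0, "ax": 0, "ay": 0, "az": 0, "claw": -1}, {"tx": 0, "ty": 0, "tz": 0, "ax": 0, "ay": 0, "az": 0, "claw": -1}])

```text
time_s: 17.7
tcp_pos: [0.4546, -0.1494, 0.3031]
eef_rot: [180.0, 0.0, -179.0]
contact_force: [1.1, 0.4, 0.5]
gripper_width: 0.0158
```

Request:
step_arm(increments=[{"tx": 0, "ty": 0, "tz": 0, "ax": 0, "ay": 0, "az": 0, "claw": -1}])

```text
time_s: 17.8
tcp_pos: [0.4545, -0.1494, 0.3031]
eef_rot: [180.0, -0.0, -179.0]
contact_force: [0.3, 1.1, -0.1]
gripper_width: 0.0156
```

Request:
step_arm(increments=[{"tx": 0, "ty": -0.7, "tz": 0, "ax": 0, "ay": 0, "az": 0, "claw": -1}, {"tx": 0, "ty": 0, "tz": 0, "ax": 0, "ay": 0, "az": 0, "claw": -1}, {"tx": 0, "ty": 0, "tz": 0, "ax": 0, "ay": 0, "az": 0, "claw": -1}])

```text
time_s: 18.1
tcp_pos: [0.4546, -0.1502, 0.3031]
eef_rot: [-180.0, 0.0, -179.0]
contact_force: [0.8, 0.7, 0.8]
gripper_width: 0.0158
```

Request:
step_arm(increments=[{"tx": 0, "ty": 0, "tz": 0, "ax": 0, "ay": 0, "az": 0, "claw": -1}])

```text
time_s: 18.2
tcp_pos: [0.4546, -0.1502, 0.3032]
eef_rot: [-180.0, 0.0, -179.0]
contact_force: [-0.7, 1.0, -0.3]
gripper_width: 0.0159
```

Request:
step_arm(increments=[{"tx": 0, "ty": -0.7, "tz": 0, "ax": 0, "ay": 0, "az": 0, "claw": -1}, {"tx": 0, "ty": 0, "tz": 0, "ax": 0, "ay": 0, "az": 0, "claw": -1}, {"tx": 0, "ty": 0, "tz": 0, "ax": 0, "ay": 0, "az": 0, "claw": -1}])

```text
time_s: 18.5
tcp_pos: [0.4545, -0.1509, 0.3031]
eef_rot: [-180.0, -0.0, -179.0]
contact_force: [0.9, 0.7, -0.2]
gripper_width: 0.0158
```

Request:
step_arm(increments=[{"tx": 0, "ty": 0, "tz": 0, "ax": 0, "ay": 0, "az": 0, "claw": -1}])

```text
time_s: 18.6
tcp_pos: [0.4545, -0.1508, 0.3031]
eef_rot: [-180.0, -0.0, -179.0]
contact_force: [-0.2, 0.2, -0.3]
gripper_width: 0.0161
```

Run:
```python
from h import *
s=r.get_state();print(s['tcp_pos'],s['contact_force'])
d=cap('wrist','w6');a=cap('scene','s6');print(r.get_state()['contact_force'])
B=cv2.resize(a['image'][150:200,320:380],(480,400),interpolation=cv2.INTER_CUBIC)
W=cv2.resize(d['image'][190:260,60:380],(800,175),interpolation=cv2.INTER_CUBIC)
cv2.imwrite('pics/c6.png',np.vstack([W,np.hstack([B,np.zeros((400,320,3),'uint8')])]))
```

```text
[ 0.45453507 -0.15084972  0.30311569] [-0.20479143  0.22219756 -0.26962454]
[-0.00672755  0.85675255 -0.2402644 ]
```

View pics/c6.png

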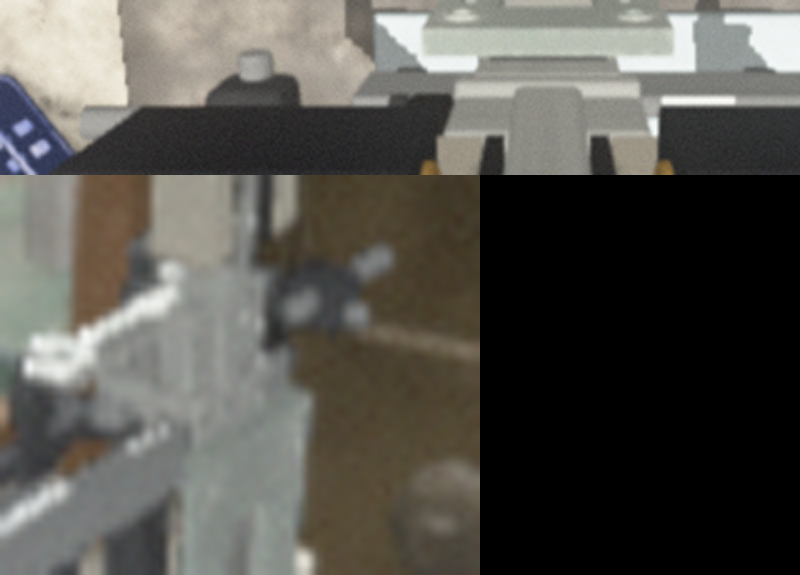

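The wrist crop shows the dark buffer end at (450,100), touching or almost touching the hanger's spine. There is no clear force rise yet, so I continue.

Request:
step_arm(increments=[{"tx": 0, "ty": -0.7, "tz": 0, "ax": 0, "ay": 0, "az": 0, "claw": -1}, {"tx": 0, "ty": 0, "tz": 0, "ax": 0, "ay": 0, "az": 0, "claw": -1}, {"tx": 0, "ty": 0, "tz": 0, "ax": 0, "ay": 0, "az": 0, "claw": -1}])

```text
time_s: 19.0
tcp_pos: [0.4546, -0.1514, 0.3031]
eef_rot: [180.0, 0.0, -179.0]
contact_force: [-0.1, 2.9, -0.4]
gripper_width: 0.0158
```

Request:
step_arm(increments=[{"tx": 0, "ty": 0, "tz": 0, "ax": 0, "ay": 0, "az": 0, "claw": -1}])

```text
time_s: 19.1
tcp_pos: [0.4545, -0.1514, 0.3031]
eef_rot: [180.0, 0.0, -179.0]
contact_force: [-0.4, 3.0, 1.3]
gripper_width: 0.016
```

Request:
step_arm(increments=[{"tx": 0, "ty": -0.7, "tz": 0, "ax": 0, "ay": 0, "az": 0, "claw": -1}, {"tx": 0, "ty": 0, "tz": 0, "ax": 0, "ay": 0, "az": 0, "claw": -1}, {"tx": 0, "ty": 0, "tz": 0, "ax": 0, "ay": 0, "az": 0, "claw": -1}])

```text
time_s: 19.4
tcp_pos: [0.4546, -0.1521, 0.3031]
eef_rot: [180.0, 0.0, -179.0]
contact_force: [-0.2, 3.0, 0.4]
gripper_width: 0.0158
```

Request:
step_arm(increments=[{"tx": 0, "ty": 0, "tz": 0, "ax": 0, "ay": 0, "az": 0, "claw": -1}])

```text
time_s: 19.5
tcp_pos: [0.4546, -0.1521, 0.3031]
eef_rot: [180.0, 0.0, -179.0]
contact_force: [0.3, 3.9, 0.5]
gripper_width: 0.016
```

Request:
step_arm(increments=[{"tx": 0, "ty": 0, "tz": 0, "ax": 0, "ay": 0, "az": 0, "claw": -1}])

```text
time_s: 19.6
tcp_pos: [0.4546, -0.1521, 0.3031]
eef_rot: [180.0, 0.0, -179.0]
contact_force: [-0.1, 2.7, -0.1]
gripper_width: 0.0157
```

Contact: Fy is about 3 N against a baseline of about 0.7 N, which is roughly 1.5 mm of compression. I ease back so that only light contact remains before releasing.

Request:
step_arm(increments=[{"tx": 0, "ty": 0.5, "tz": 0, "ax": 0, "ay": 0, "az": 0, "claw": -1}, {"tx": 0, "ty": 0.4, "tz": 0, "ax": 0, "ay": 0, "az": 0, "claw": -1}, {"tx": 0, "ty": 0, "tz": 0, "ax": 0, "ay": 0, "az": 0, "claw": -1}])

```text
time_s: 19.9
tcp_pos: [0.4545, -0.1516, 0.3031]
eef_rot: [-180.0, -0.0, -179.0]
contact_force: [0.2, -0.0, -1.5]
gripper_width: 0.0158
```

Request:
step_arm(increments=[{"tx": 0, "ty": 0, "tz": 0, "ax": 0, "ay": 0, "az": 0, "claw": -1}])

```text
time_s: 20.0
tcp_pos: [0.4545, -0.1515, 0.3031]
eef_rot: [-180.0, -0.0, -179.0]
contact_force: [0.1, 0.2, -0.3]
gripper_width: 0.0158
```

Request:
step_arm(increments=[{"tx": 0, "ty": 0, "tz": 0, "ax": 0, "ay": 0, "az": 0, "claw": -1}])

```text
time_s: 20.1
tcp_pos: [0.4545, -0.1515, 0.3031]
eef_rot: [-180.0, -0.0, -179.0]
contact_force: [0.3, -0.2, -1.2]
gripper_width: 0.0158
```

Request:
step_arm(increments=[{"tx": 0, "ty": 0, "tz": 0, "ax": 0, "ay": 0, "az": 0, "claw": -1}])

```text
time_s: 20.2
tcp_pos: [0.4545, -0.1514, 0.3031]
eef_rot: [-180.0, -0.0, -179.0]
contact_force: [0.4, 0.1, -0.8]
gripper_width: 0.0157
```

Friction flips the sign here, and the buffer load is now about 0.7–1.4 N, which is a light contact. I release gently, opening only partly because nothing else is near.

Request:
step_arm(newtons=4, increments=[{"tx": 0, "ty": 0, "tz": -0.1, "ax": 0, "ay": 0, "az": 0, "claw": -1}, {"tx": 0, "ty": 0, "tz": 0, "ax": 0, "ay": 0, "az": 0, "claw": -1}, {"tx": 0, "ty": 0, "tz": 0, "ax": 0, "ay": 0, "az": 0, "claw": -0.55}, {"tx": 0, "ty": 0, "tz": 0, "ax": 0, "ay": 0, "az": 0, "claw": -0.45}, {"tx": 0, "ty": 0, "tz": 0, "ax": 0, "ay": 0, "az": 0, "claw": -0.3}, {"tx": 0, "ty": 0, "tz": 0, "ax": 0, "ay": 0, "az": 0, "claw": -0.1}, {"tx": 0, "ty": 0, "tz": 0, "ax": 0, "ay": 0, "az": 0, "claw": 0.1}, {"tx": 0, "ty": 0, "tz": 0, "ax": 0, "ay": 0, "az": 0, "claw": 0.1}, {"tx": 0, "ty": 0, "tz": 0, "ax": 0, "ay": 0, "az": 0, "claw": 0.1}, {"tx": 0, "ty": 0, "tz": 0, "ax": 0, "ay": 0, "az": 0, "claw": 0.1}])

```text
time_s: 21.2
tcp_pos: [0.4545, -0.1513, 0.303]
eef_rot: [-180.0, -0.0, -179.0]
contact_force: [0.3, -0.3, 0.2]
gripper_width: 0.048
```

Request:
step_arm(increments=[{"tx": 0, "ty": 0, "tz": 5, "ax": 0, "ay": 0, "az": 0, "claw": 0.1}, {"tx": 0, "ty": 0, "tz": 10, "ax": 0, "ay": 0, "az": 0, "claw": 0.1}, {"tx": 0, "ty": 0, "tz": 20, "ax": 0, "ay": 0, "az": 0, "claw": 0.1}, {"tx": 0, "ty": 0, "tz": 30, "ax": 0, "ay": 0, "az": 0, "claw": 0.1}, {"tx": 0, "ty": 0, "tz": 30, "ax": 0, "ay": 0, "az": 0, "claw": 0.1}, {"tx": 0, "ty": 20, "tz": 20, "ax": 0, "ay": 0, "az": 0, "claw": 0.1}, {"tx": 0, "ty": 40, "tz": 0, "ax": 0, "ay": 0, "az": 0, "claw": 0.1}, {"tx": 0, "ty": 40, "tz": 0, "ax": 0, "ay": 0, "az": 0, "claw": 0.1}, {"tx": 0, "ty": 40, "tz": 0, "ax": 0, "ay": 0, "az": 0, "claw": 0.1}, {"tx": 0, "ty": 40, "tz": 0, "ax": 0, "ay": 0, "az": 0, "claw": 0.1}, {"tx": 0, "ty": 40, "tz": 0, "ax": 0, "ay": 0, "az": 0, "claw": 0.1}, {"tx": 0, "ty": 30, "tz": 0, "ax": 0, "ay": 0, "az": 0, "claw": 0.1}])

```text
time_s: 22.4
tcp_pos: [0.4543, 0.1007, 0.4191]
eef_rot: [180.0, 0.1, -178.9]
contact_force: [0.6, 0.1, -0.1]
gripper_width: 0.0484
```

Request:
step_arm(increments=[{"tx": 0, "ty": 20, "tz": 0, "ax": 0, "ay": 0, "az": 0, "claw": 0.1}, {"tx": 0, "ty": 0, "tz": 0, "ax": 0, "ay": 0, "az": 0, "claw": 0.1}, {"tx": 0, "ty": 0, "tz": 0, "ax": 0, "ay": 0, "az": 0, "claw": 0.1}])

```text
time_s: 22.7
tcp_pos: [0.4545, 0.1189, 0.4186]
eef_rot: [180.0, 0.0, -178.9]
contact_force: [-0.1, -0.3, 0.4]
gripper_width: 0.0484
```

Run:
```python
from h import *
s=r.get_state();print(s['tcp_pos'],s['contact_force'])
d=cap('top','t7');a=cap('scene','s7')
T=cv2.resize(d['image'][215:300,270:430],(800,425),interpolation=cv2.INTER_CUBIC)
B=cv2.resize(a['image'][150:250,270:400],(226,174),interpolation=cv2.INTER_CUBIC);F=cv2.resize(a['image'],(232,174));G=cv2.resize(d['image'],(232,174))
cv2.imwrite('pics/c7.png',np.vstack([T,np.hstack([B,F,G,np.zeros((174,110,3),'uint8')])]))
P=cloud(d);Z=P[...,2];k=(d['depth']>0)&(Z>.305)&(Z<.325)&(abs(P[...,0]-.4545)<.02)&(abs(P[...,1]+.151)<.04)
v,u=np.nonzero(k);print(k.sum());print('blk',pt(d,u.mean(),v.mean(),z=.316) if k.sum() else None)
g=cv2.cvtColor(d['image'],cv2.COLOR_BGR2GRAY);print([(c,int(g[260:268,c].max()),int(g[264,c])) for c in range(360,385)])
```

```text
[0.45452825 0.11890831 0.41864362] [-0.07849191 -0.32220025  0.37404761]
97
blk [ 0.45481872 -0.15031681  0.316     ]
[(360, 240, 238), (361, 222, 136), (362, 197, 109), (363, 184, 120), (364, 226, 205), (365, 252, 251), (366, 254, 254), (367, 254, 254), (368, 254, 254), (369, 254, 254), (370, 253, 253), (371, 252, 252), (372, 251, 249), (373, 250, 249), (374, 253, 253), (375, 253, 252), (376, 230, 228), (377, 100, 95), (378, 102, 49), (379, 111, 51), (380, 111, 68), (381, 107, 102), (382, 152, 143), (383, 204, 203), (384, 231, 231)]
```

View pics/c7.png

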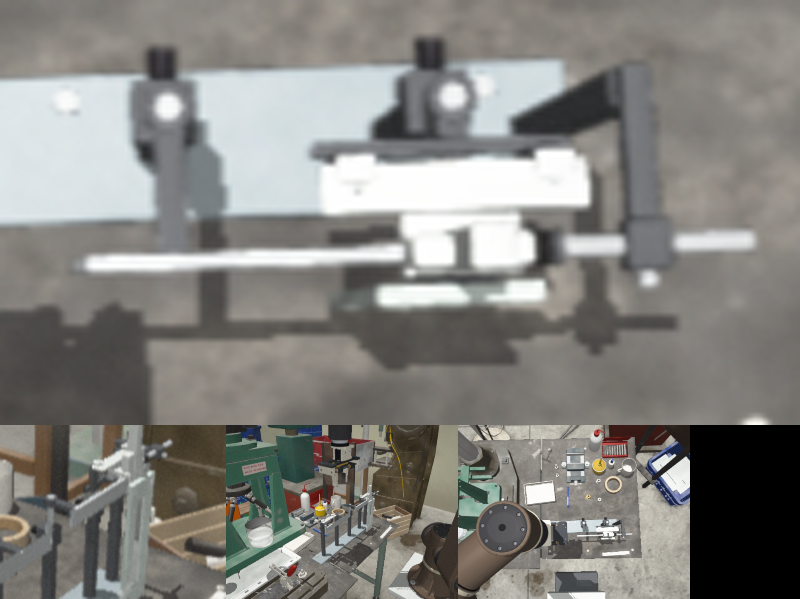

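The hanger hangs under the right keeper, with its spine end at column 376.5 and the dark buffer starting at 377. The taller spine could hide a small gap from this angle, so I check from directly above with the wrist camera.

Request:
step_arm(increments=[{"tx": 5, "ty": -20, "tz": 0, "ax": 0, "ay": 0, "az": 0, "claw": 0.1}, {"tx": 5, "ty": -40, "tz": 0, "ax": 0, "ay": 0, "az": 0, "claw": 0.1}, {"tx": 5, "ty": -40, "tz": 0, "ax": 0, "ay": 0, "az": 0, "claw": 0.1}, {"tx": 5, "ty": -40, "tz": 0, "ax": 0, "ay": 0, "az": 0, "claw": 0.1}, {"tx": 5, "ty": -40, "tz": 0, "ax": 0, "ay": 0, "az": 0, "claw": 0.1}, {"tx": 5, "ty": -40, "tz": -5, "ax": 0, "ay": 0, "az": 0, "claw": 0.1}, {"tx": 5, "ty": -40, "tz": -10, "ax": 0, "ay": 0, "az": 0, "claw": 0.1}, {"tx": 5, "ty": -30, "tz": -10, "ax": 0, "ay": 0, "az": 0, "claw": 0.1}, {"tx": 0, "ty": 0, "tz": 0, "ax": 0, "ay": 0, "az": 0, "claw": 0.1}, {"tx": 0, "ty": 0, "tz": 0, "ax": 0, "ay": 0, "az": 0, "claw": 0.1}])

```text
time_s: 23.8
tcp_pos: [0.494, -0.1728, 0.3929]
eef_rot: [-180.0, -0.0, -179.2]
contact_force: [0.1, -0.3, -0.6]
gripper_width: 0.0481
```

Run:
```python
from h import *
print(r.get_state()['tcp_pos']);d=cap('wrist','w8');print(-d['R'].T@d['t'])
u,v=proj(d,[.4548,-.173,.255]);print(u,v);u=int(u);v=int(v)
c=d['image'][max(v-38,0):v+38,max(u-50,0):u+50];print(c.shape)
cv2.imwrite('pics/c8.png',cv2.resize(c,None,fx=7,fy=7,interpolation=cv2.INTER_CUBIC))
```

```text
[ 0.4939832  -0.172759    0.39294981]
[ 0.42657113 -0.17518846  0.53288474]
280.9824803768373 155.50059325992777
(76, 100, 3)
```

View pics/c8.png

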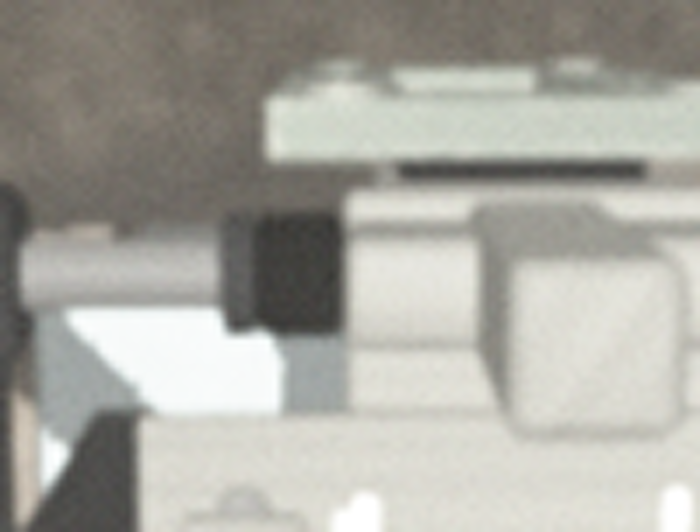

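The buffer's dark end at (343,270) meets the spine face with no light strip between them. The gripper touches nothing, so I hand in.

```bash
python3 -c "
from plant import r
print(r.close_job())"
```

```text
the job is handed in; nothing more can be done
None
```

The hanger is now on the right rail, under its keeper and up against the rubber buffer, and I handed the job in at about 24 s. It came out from under the left keeper, over the inner stop, and was lowered still held onto the right rail's open part. It then slid along to the buffer, where I released it.

**Landing:** the wrist force went from about -2.5 N to about 0 N, and the right bar's top came out at about z 236 mm. That matches the depth reading of 236–237 mm.

**Forces:** the readings taken at the end of each move stayed under about 4 N. The highest was 3.9 N along the rail at the buffer. I then eased back, leaving an estimated 0.7–1.4 N on the buffer before letting go.

**Final picture:** a close-up from directly above shows the hanger's end face meeting the buffer with no visible gap, at about 0.8 mm per pixel. The gripper was clear of everything.

**Disagreements:**
- The force readings carried about 1 N of noise and friction, so the exact point of first contact is only known to about 0.5 mm.
- A first sideways alignment estimate was about 3 mm off, because a finger hid the bar's back edge. Measured on the front edge, the two rails agreed to about 0.3 mm.

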